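# Turn the sample carousel to the barcode reader and scan

### The arm

A 6-joint arm with a two-finger parallel gripper is mounted at the origin on the work surface. World frame = base frame: x ahead of the robot, y to its left, z up, the work surface at z = 0. Lengths are in m, angles in rad, forces in N, time in s.
With the tool pointing down it reaches from about 0.25 to 0.8 m from the base axis. Payload 8.5 kg.
Tool frame: the origin (TCP) lies midway between the tips of the shut fingers; the grasp point (between the pads) lies 19 mm behind it (r.grasp_offset is the z of the grasp point in the tool frame, in m); z points along the fingers, y is the direction in which the jaws open and shut (so a half turn about z gives the same grasp; the last joint's range is limited). The gripper opens to 85 mm and grips with 20 to 120 N. Pads are 22 mm wide; open, the fingers measure 114 mm over their backs; the gripper's body (76 mm by 85 mm) begins 54 mm behind the grasp point. The pads swing forward as they close: fully open they stand 13 mm farther back than shut.
Start: joints at [1.32, 0.238, -0.013, 1.319, 0, 1.571], TCP at [0.13, 0.509, 0.207] pointing down, gripper open.
Joint ranges: [-2.66, 2.66], [-1.03, 1.9], [-1.14, 1.46], [-1.82, 2.27], [-1.45, 1.34], [-3.14, 3.14]. Speed limits (rad/s): [2.22, 2.22, 2.79, 3.14, 3.14, 3.14].

### API

Orientations are given as a unit quaternion [x, y, z, w].
In Python, from cell import r gives the robot as it stands. The module is installed in compiled form; this text tells all that it offers.
- The arm moves only by the tool drive_tool, never from a script. Its argument "motion" is a list of rows, each a list of 7 numbers: the shift along the tool's x, y, z in m, then the turn, a rotation vector about the tool's x, y, z in rad, then the closure, from 0 (fully open) to 1 (shut). In form: [[x, y, z, wx, wy, wz, gripper], ...]. A call has 1 to 20 rows; each row shifts and turns the commanded pose from where the row before left it, along the tool's axes as they then stand; what a row does not reach is not made up. A row lasts 1/12 s, in which the tool goes at most 41.7 mm and 7.16 degrees, less where a joint would pass 70% of its speed; a pose out of reach is approached as far as the arm can. A call is refused whole if a number of a shift passes 0.0417 or a number of a turn 0.125, either way. A call with a gripper value outside its range is refused whole. The fingers move at their own pace and stop on an object; "newtons" is the grip in N (left out, the last holds). Time passes only in rows, so rows that do not move let the fingers close. It gives the time, the measured TCP pose, the force and the opening at its end, in the units of the state.
- r.state(): the state, without advancing time (a new reading comes with each control period).
- r.get_image(name): name is "side" or "top"; returns a dict with "frame" (400x640x3 uint8, blue, green, red), "K" (3x3 intrinsics, pixels), "R" (3x3) and "t" (3): a world point X has camera coordinates R X + t. Camera axes: x right, y down, z forward; pixel columns grow to the right and rows downward; lengths in m; the calibration is good to about 2 mm. A picture is of the moment at which its call begins. There is no depth.
- r.hand_in(): hands the job in, once; it reports no verdict.
The state is a dict: "time_s": time; "qpos": joint angles; "dq": joint speeds; "effort": joint torques, N m; "position": TCP position; "orientation": TCP orientation; "wrist_force": force on the tool from outside, world axes, zero at the start; "torque": the same for the moment, N m; "grip_width": finger opening in m.
Only numpy, scipy, OpenCV 4.12 (cv2) and the standard library are available. Lean on these libraries where they do the work, as an engineer would, in place of code of your own. Each camera call takes 0.05 s, during which the arm holds its last target.

### The job

Gently push on the arms of the sample carousel's star handle with a closed fingertip to turn it until the one tall tube stands centred in front of the reader's window, then press the scan button on top of the reader and let it spring back. Push only the arms: do not pinch or lift the carousel or touch its tubes, do not press the button before the tall tube is in place, and leave everything else on the desk alone.

Things in the scene. Friction and masses are not known exactly. Their poses are not given: they have to be found in the camera images.
- base: Fixed cream base of the carousel. Origin on the desk, on the carousel's vertical axis; z up; +x points to the barcode reader. Round foot 190 mm across, 12 mm high. Reader: cream box 70 mm (along x) x 64 mm, 110 mm high, centred 150 mm from the axis; dark window on its side facing the axis, thin pointer above it, scan button on top. Place and yaw of the unit vary.
- handle: Star handle on top of the carousel, turning with it. Origin on the axis, 145 mm above the desk, mid-height of the arms; +x is the tall tube's direction. Four level round steel arms, 10 mm thick, at 45, 135, 225, 315 deg from +x, run from a 44 mm hub to 16 mm black balls 103 mm from the axis. Nothing below them is higher than 121 mm. They pass over and clear of the reader.
- column: What turns with the handle below it: centre post, two plates 176 mm across and upright capped tubes 72 mm from the axis: one tall (100 mm long, 16 mm thick, cap 21 mm, top 121 mm above the desk) alone in its quarter, seven short (75 mm long, top 96 mm up) in the others. Origin on the axis at desk height, +x to the tall tube. Not to be touched.
- carousel (a joint): Angle of the carousel, rad, from the base's +x (the reader) to the tall tube, counter-clockwise from above positive: at the window at 0 or any multiple of 2 pi. Turns both ways without stops, friction about 0.06 N m (under 1 N at an arm's end), stays where it is left. It only rests on its spindle and could be lifted off.
- tall_tube (a point): Centre of the top of the tall tube's cap, 72 mm from the axis, 121 mm above the desk.
- window (a point): Reading point in front of the reader's window, fixed to the base: on its +x line 72 mm from the axis, 110 mm above the desk. The tall tube belongs here (in plan), to within 7 mm.
- scan_top (a point): Centre of the top of the scan button (pale, 26 mm across), on top of the reader, 150 mm from the axis; moves down with it.
- scan (a joint): Travel of the scan button, m: 0 up, 0.006 fully down; sprung, about 4 N at full travel.
- rack: Bystander: loose white tube rack 70 x 150 mm, 87 mm high with its tubes; origin at the centre of its underside.
- jar: Bystander: loose specimen jar, 60 mm across, 75 mm high; origin at the centre of its underside.
- mouse: Bystander: loose black computer mouse, 105 x 58 mm, 34 mm high; origin at the centre of its underside.

How it is judged:
By the outcome, as a careful person would: the job done as asked, in the order asked, and still so for the second after the job is handed in, with the robot touching nothing.
It also fails if it takes over 72 s, if anything falls off the work surface, if the arm or the gripper's body presses on something with over 40 N, if the wrist force passes 120 N, or if a joint passes its speed limit or range.

## Working session

There is one attempt and no reset: what is moved stays moved. The work goes in short steps, Python scripts to look and compute and a tool call to move; the robot and the scene stay as the last step left them, time stands still between calls to the robot, and variables do not carry over. Pictures are saved under pics/ and viewed, and the job is handed in when it is done.

Besides the shell and the picture viewer there is one more tool, called after ">>>" in YAML: its name, and indented under it one key for each argument. drive_tool: Moves the arm, as the interface text tells. Its arguments: {"type":"object","properties":{"motion":{"type":"array","items":{"type":"array","items":{"type":"number"}}},"newtons":{"type":"number"}},"required":["motion"]}

```bash
ls; mkdir -p pics; python3 - <<'E'
from cell import r
import cv2,numpy as np
s=r.state();print({k:np.round(v,4).tolist() for k,v in s.items()})
for n in("side","top"):
    i=r.get_image(n);cv2.imwrite(f"pics/{n}0.png",i["frame"]);print(n,np.round(i["K"],1).tolist(),np.round(i["R"],4).tolist(),np.round(i["t"],4).tolist(), (-i["R"].T@i["t"]).round(3))
    np.savez(n+"0.npz",**i)
E
```

```text
pics
{'time_s': 0.0, 'qpos': [1.32, 0.2388, -0.0142, 1.3192, 0.0, 1.5708], 'dq': [0.0012, -0.0013, 0.0, -0.002, 0.0008, 0.0026], 'effort': [-0.0002, -53.8774, 34.6439, 0.0184, 0.0, 0.0], 'position': [0.1302, 0.5082, 0.2064], 'orientation': [0.1251, 0.9921, -0.0007, -0.0001], 'wrist_force': [0.2596, -0.4104, -0.566], 'torque': [-0.0797, -0.034, -0.0021], 'grip_width': 0.0853}
side [[410.9, 0.0, 321.3], [0.0, 410.9, 197.8], [0.0, 0.0, 1.0]] [[0.9187, -0.3947, 0.0178], [-0.2408, -0.5951, -0.7668], [0.3132, 0.7001, -0.6417]] [-0.5076, 0.2087, 0.9678] [ 0.213 -0.754  0.79 ]
top [[399.9, 0.0, 326.9], [0.0, 399.9, 197.4], [0.0, 0.0, 1.0]] [[0.0206, -0.9996, 0.0172], [-0.998, -0.0216, -0.0601], [0.0604, -0.0159, -0.998]] [-0.0246, 0.5619, 1.0562] [0.497 0.004 1.088]
```

View pics/side0.png

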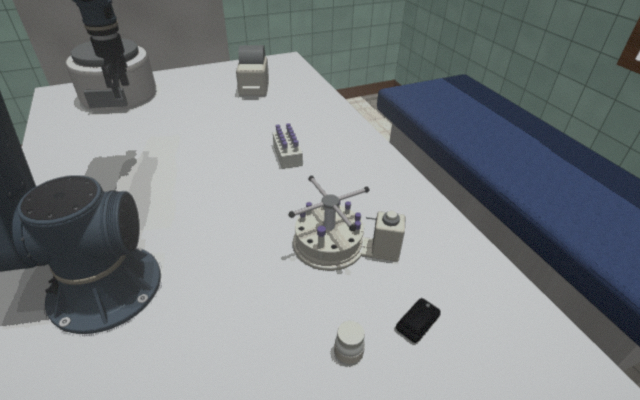

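View pics/top0.png

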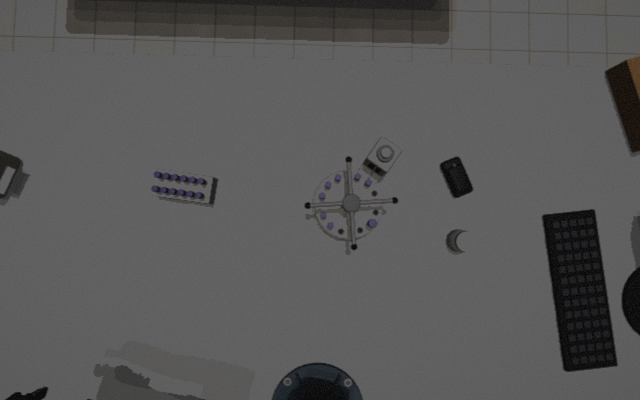

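```bash
python3 - <<'E'
import cv2,numpy as np
a=np.load("top0.npz")["frame"][125:265,290:470];a=np.clip(a*1.8,0,255).astype('uint8')
cv2.imwrite("pics/t0c.png",cv2.resize(a,None,fx=4.2,fy=4.2,interpolation=cv2.INTER_CUBIC))
a=np.load("side0.npz")["frame"][165:275,280:420]
cv2.imwrite("pics/s0c.png",cv2.resize(a,None,fx=5,fy=5,interpolation=cv2.INTER_CUBIC))
E
```

```text
(no output)
```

View pics/t0c.png

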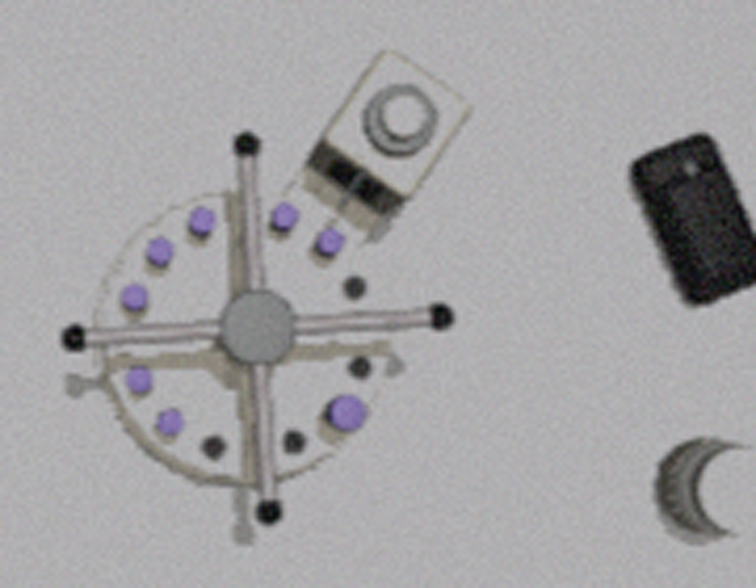

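View pics/s0c.png

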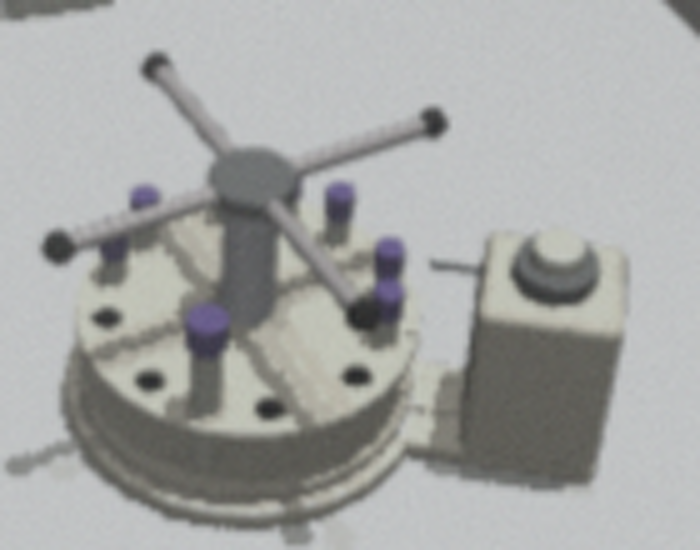

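```bash
cat > h.py <<'E'
import numpy as np,cv2
def bp(im,u,v,z):
    K,R,t=im["K"],im["R"],im["t"];c=-R.T@t
    d=R.T@np.linalg.inv(K)@np.array([u,v,1.]);return c+d*(z-c[2])/d[2]
def pr(im,X):
    p=im["K"]@(im["R"]@np.asarray(X,float)+im["t"]);return p[:2]/p[2]
def fr(p,o,f): return ((p[0]+.5)/f-.5+o[0],(p[1]+.5)/f-.5+o[1])
E
python3 - <<'E'
from h import *
T=np.load("top0.npz");S=np.load("side0.npz")
tp=lambda p:fr(p,(290,125),4.2); sp=lambda p:fr(p,(280,165),5)
tb=[(246,145),(440,317),(269,511),(74,338)]; sb=[(157,66),(432,122),(365,314),(58,246)]
for n,im,f,b,tc,bt in(("top",T,tp,tb,(347,412),(405,115)),("side",S,sp,sb,(209,322),(560,248))):
    P=np.array([bp(im,*f(p),.145) for p in b])[:,:2];c=P.mean(0)
    print(n,P.round(4).tolist(),c.round(4),np.linalg.norm(P-c,axis=1).round(4),np.degrees(np.arctan2(*(P-c).T[::-1])).round(1))
    t=bp(im,*f(tc),.121)[:2];print(" tall",t.round(4),np.linalg.norm(t-c).round(4),np.degrees(np.arctan2(*(t-c)[::-1])).round(1))
    for z in(.115,.12,.125,.13):
        t=bp(im,*f(bt),z)[:2];print(" btn",z,t.round(4),np.linalg.norm(t-c).round(4),np.degrees(np.arctan2(*(t-c)[::-1])).round(1))
E
```

```text
top [[0.6468, -0.0594], [0.5516, -0.1706], [0.4409, -0.0758], [0.5353, 0.0354]] [ 0.5436 -0.0676] [0.1035 0.1033 0.1031 0.1033] [   4.6  -85.6 -175.4   94.6]
 tall [ 0.497  -0.1219] 0.0716 -130.7
 btn 0.115 [ 0.6714 -0.1543] 0.1544 -34.2
 btn 0.12 [ 0.6705 -0.1535] 0.1532 -34.1
 btn 0.125 [ 0.6696 -0.1527] 0.152 -34.0
 btn 0.13 [ 0.6687 -0.1519] 0.1509 -34.0
side [[0.5356, 0.0345], [0.6465, -0.0604], [0.5528, -0.172], [0.4403, -0.0769]] [ 0.5438 -0.0687] [0.1035 0.103  0.1037 0.1038] [  94.6    4.6  -85.  -175.4]
 tall [ 0.4957 -0.1277] 0.0761 -129.2
 btn 0.115 [ 0.6783 -0.1395] 0.1521 -27.8
 btn 0.12 [ 0.6749 -0.1441] 0.1512 -29.9
 btn 0.125 [ 0.6715 -0.1486] 0.1506 -32.0
 btn 0.13 [ 0.668  -0.1532] 0.1502 -34.2
```

>>> drive_tool:
  motion:
    - [-0.015, -0.01, 0, 0, 0, 0, 1]
    - [-0.0285, -0.019, 0, 0, 0, 0, 1]
    - [-0.0285, -0.019, 0, 0, 0, 0, 1]
    - [-0.0285, -0.019, 0, 0, 0, 0, 1]
    - [-0.0285, -0.019, 0, 0, 0, 0, 1]
    - [-0.0285, -0.019, 0, 0, 0, 0, 1]
    - [-0.0285, -0.019, 0, 0, 0, 0, 1]
    - [-0.0285, -0.019, 0, 0, 0, 0, 1]
    - [-0.0285, -0.019, 0, 0, 0, 0, 1]
    - [-0.0285, -0.019, 0, 0, 0, 0, 1]
    - [-0.0285, -0.019, 0, 0, 0, 0, 1]
    - [-0.0285, -0.019, 0, 0, 0, 0, 1]
    - [-0.0285, -0.019, 0, 0, 0, 0, 1]
    - [-0.0285, -0.019, 0, 0, 0, 0, 1]
    - [-0.0285, -0.019, 0, 0, 0, 0, 1]
    - [-0.0285, -0.019, 0, 0, 0, 0, 1]
    - [-0.0285, -0.019, 0, 0, 0, 0, 1]
    - [-0.0285, -0.019, 0, 0, 0, 0, 1]
    - [-0.0285, -0.019, 0, 0, 0, 0, 1]
    - [-0.0285, -0.019, 0, 0, 0, 0, 1]
  newtons: 20

```text
time_s: 1.77
position: [0.578, 0.0095, 0.2066]
orientation: [0.125, 0.992, -0.0, -0.0]
wrist_force: [-0.7, 0.7, 0.4]
grip_width: -0.0001
```

```bash
python3 - <<'E'
from cell import r
import numpy as np
s=r.state();print({k:np.round(v,4).tolist() for k,v in s.items()})
E
```

```text
{'time_s': 1.7667, 'qpos': [0.0164, 0.3308, 0.1163, 1.3569, -0.0, 0.2674], 'dq': [-0.5518, 0.4614, 0.6724, 0.2057, 0.0026, -0.55], 'effort': [2.2648, -65.5131, 31.1437, -0.3037, -0.147, 0.8457], 'position': [0.578, 0.0095, 0.2066], 'orientation': [0.1252, 0.9921, -0.0001, -0.0003], 'wrist_force': [-0.7259, 0.6936, 0.3837], 'torque': [0.0422, -0.0386, 0.0566], 'grip_width': -0.0001}
```

>>> drive_tool:
  motion:
    - [0, 0, 0, 0, 0, 0.1, 1]
    - [0, 0, 0, 0, 0, 0.1, 1]
    - [0, 0, 0, 0, 0, 0.1, 1]
    - [0, 0, 0, 0, 0, 0.1, 1]
    - [0, 0, 0, 0, 0, 0.1, 1]
    - [0, 0, 0, 0, 0, 0.1, 1]
    - [0, 0, 0, 0, 0, 0.1, 1]
    - [0, 0, 0, 0, 0, 0.1, 1]
    - [0, 0, 0, 0, 0, 0.1, 1]
    - [0, 0, 0, 0, 0, 0.1, 1]
    - [0, 0, 0, 0, 0, 0.1, 1]
    - [0, 0, 0, 0, 0, 0.1, 1]
    - [0, 0, 0, 0, 0, 0.1, 1]
    - [0, 0, 0, 0, 0, 0.1, 1]
    - [0, 0, 0, 0, 0, 0.1, 1]
    - [0, 0, 0, 0, 0, 0.1, 1]
    - [0, 0, 0, 0, 0, 0, 1]
    - [0, 0, 0, 0, 0, 0, 1]

```text
time_s: 3.27
position: [0.5771, 0.011, 0.2067]
orientation: [0.798, 0.603, -0.0, -0.0]
wrist_force: [-0.2, 0.6, 0.7]
grip_width: -0.0002
```

```bash
python3 - <<'E'
from cell import r
from h import *
from scipy.spatial.transform import Rotation as Ro
s=r.state();R=Ro.from_quat(s["orientation"]).as_matrix();print(s["position"],np.degrees(np.arctan2(R[1,1],R[0,1])),s["qpos"])
d=np.array([.584,.0016,0.133])-s["position"];print("tool shift to start",(R.T@d).round(4))
for n in("side","top"):
    i=r.get_image(n);np.savez(n+"1.npz",**i)
    o=(260,100) if n=="side" else (270,115)
    a=i["frame"][o[1]:o[1]+170,o[0]:o[0]+190];a=np.clip(a*(1.8 if n=="top" else 1),0,255).astype('uint8')
    cv2.imwrite(f"pics/{n}1c.png",cv2.resize(a,None,fx=3.5,fy=3.5,interpolation=cv2.INTER_CUBIC))
E
```

```text
[0.57710517 0.01101224 0.2066959 ] -15.869630176036935 [ 1.91190757e-02  3.29373463e-01  1.14294149e-01  1.35643953e+00
 -6.89188638e-05  1.86689263e+00]
tool shift to start [-0.0071  0.0093  0.0737]
```

View pics/side1c.png

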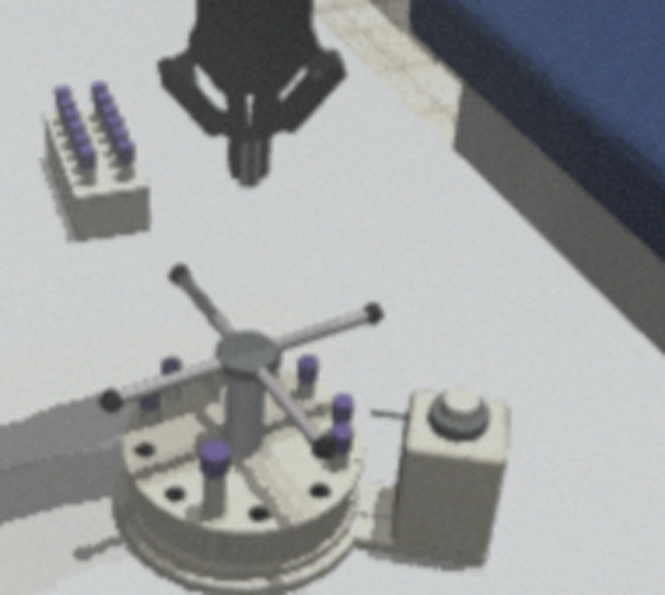

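View pics/top1c.png

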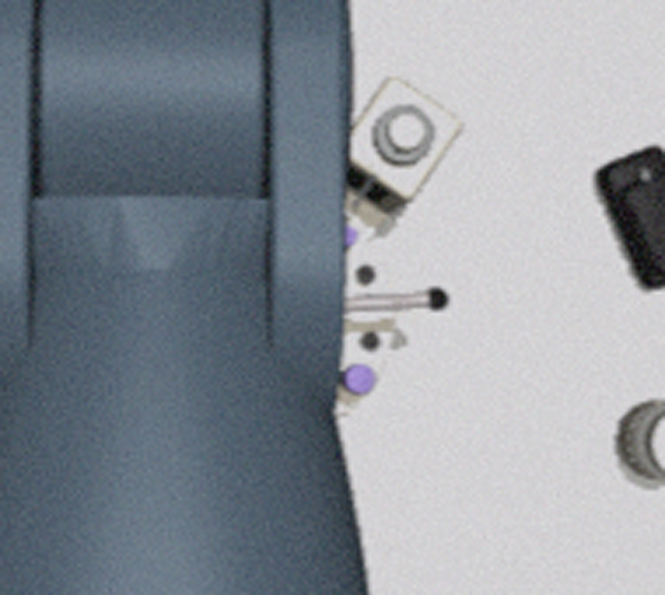

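>>> drive_tool:
  motion:
    - [-0.0015, 0.002, 0.005, 0, 0, 0, 1]
    - [-0.0015, 0.002, 0.01, 0, 0, 0, 1]
    - [-0.0015, 0.002, 0.01, 0, 0, 0, 1]
    - [-0.0015, 0.002, 0.01, 0, 0, 0, 1]
    - [-0.0011, 0.0013, 0.01, 0, 0, 0, 1]
    - [0, 0, 0.01, 0, 0, 0, 1]
    - [0, 0, 0.01, 0, 0, 0, 1]
    - [0, 0, 0.0085, 0, 0, 0, 1]
    - [0, 0, 0, 0, 0, 0, 1]
    - [0, 0, 0, 0, 0, 0, 1]

```text
time_s: 4.2
position: [0.5839, 0.0017, 0.133]
orientation: [0.799, 0.602, -0.0, -0.0]
wrist_force: [-0.8, 0.2, 0.5]
grip_width: 0.0002
```

>>> drive_tool:
  motion:
    - [0.0009, -0.0039, 0, 0, 0, -0.05, 1]
    - [0.0009, -0.0039, 0, 0, 0, -0.05, 1]
    - [0.0009, -0.0039, 0, 0, 0, -0.05, 1]
    - [0.0009, -0.0039, 0, 0, 0, -0.05, 1]
    - [0.0009, -0.0039, 0, 0, 0, -0.05, 1]
    - [0.0009, -0.0039, 0, 0, 0, -0.05, 1]
    - [0.0009, -0.0039, 0, 0, 0, -0.05, 1]
    - [0.0009, -0.0039, 0, 0, 0, -0.05, 1]
    - [0.0009, -0.0039, 0, 0, 0, -0.05, 1]
    - [0.0009, -0.0039, 0, 0, 0, -0.05, 1]
    - [0.0009, -0.0039, 0, 0, 0, -0.05, 1]
    - [0.0009, -0.0039, 0, 0, 0, -0.05, 1]
    - [0.0009, -0.0039, 0, 0, 0, -0.05, 1]
    - [0.0009, -0.0039, 0, 0, 0, -0.05, 1]

```text
time_s: 5.37
position: [0.5306, 0.0117, 0.1344]
orientation: [0.543, 0.84, 0.0, 0.001]
wrist_force: [0.3, 0.0, 0.0]
grip_width: 0.0003
```

```bash
cat > look.py <<'E'
import sys
from cell import r
from h import *
from scipy.spatial.transform import Rotation as Ro
k=sys.argv[1]
s=r.state();R=Ro.from_quat(s["orientation"]).as_matrix();p=s["position"]
c=np.array([.5437,-.068]);d=p[:2]-c
print(p.round(4),"yaw y",np.degrees(np.arctan2(R[1,1],R[0,1])).round(1),"rho",np.linalg.norm(d).round(4),"phi",np.degrees(np.arctan2(d[1],d[0])).round(1),s["wrist_force"].round(2),"t",s["time_s"],s["qpos"].round(2))
for n in("side","top"):
    i=r.get_image(n);np.savez(f"{n}{k}.npz",**i)
    o,w=((280,165),(140,110)) if n=="side" else ((290,125),(180,140))
    a=i["frame"][o[1]:o[1]+w[1],o[0]:o[0]+w[0]];a=np.clip(a*(1.8 if n=="top" else 1),0,255).astype('uint8')
    cv2.imwrite(f"pics/{n}{k}c.png",cv2.resize(a,None,fx=5 if n=="side" else 4.2,fy=5 if n=="side" else 4.2,interpolation=cv2.INTER_CUBIC))
E
python3 look.py 2
```

```text
[0.5306 0.0117 0.1344] yaw y 24.2 rho 0.0807 phi 99.3 [0.3  0.   0.01] t 5.3667 [ 0.02  0.28 -0.14  1.14 -0.    1.17]
```

View pics/side2c.png

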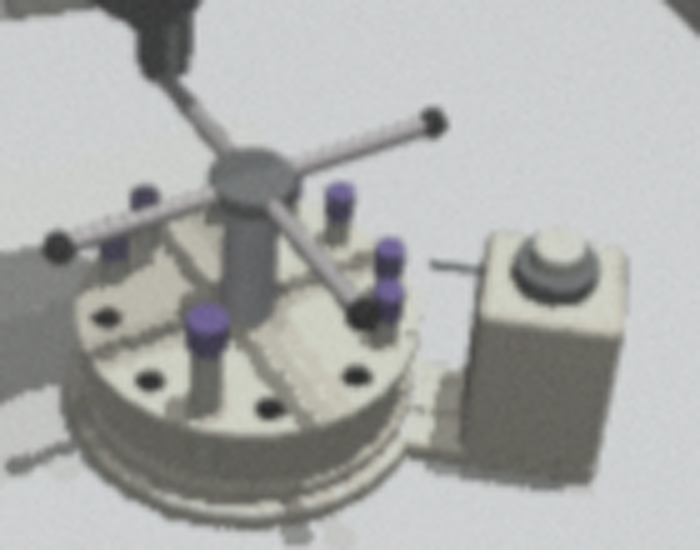

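```bash
python3 - <<'E'
from h import *
S=np.load("side2.npz")
g=lambda X:((pr(S,X)-[280,165]+.5)*5-.5).round(0)
print("tcp",g([.5306,.0117,.1344]),"ball",g([.5353,.035,.145]),"arm.078",g([.5437+.078*np.cos(np.radians(94.6)),-.068+.078*np.sin(np.radians(94.6)),.145]))
a=S["frame"][140:220,270:350];cv2.imwrite("pics/z.png",cv2.resize(a,None,fx=7,fy=7,interpolation=cv2.INTER_CUBIC))
from cell import r
s=r.state();print(s["time_s"],s["position"],s["wrist_force"],s["dq"].round(3))
E
```

```text
tcp [165. 110.] ball [156.  66.] arm.078 [179.  92.]
5.4667 [0.53025682 0.01160254 0.13433737] [-0.26966113 -0.55720016  0.50122366] [ 0.002  0.011  0.012 -0.005  0.     0.07 ]
```

View pics/z.png

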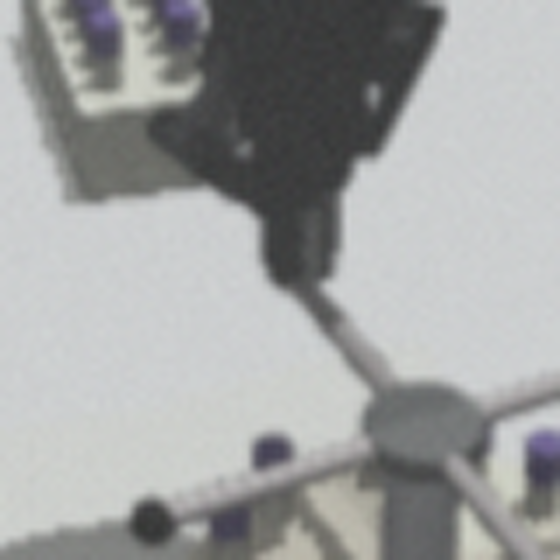

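View pics/top2c.png

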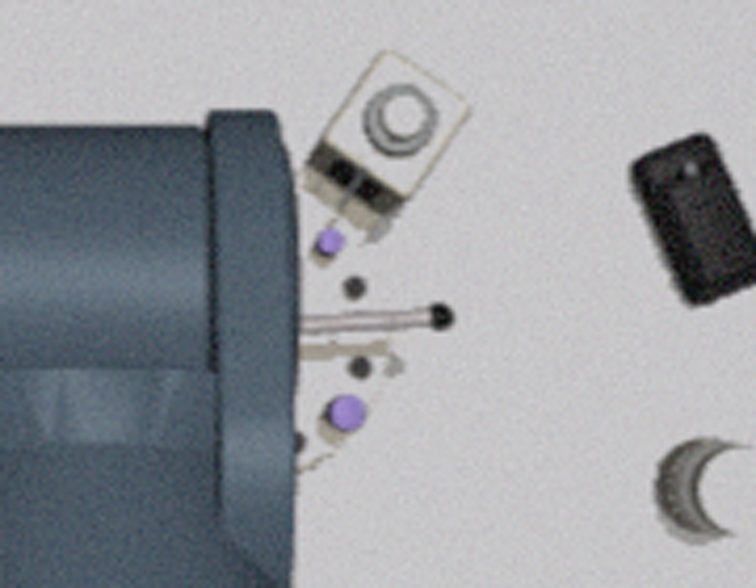

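```bash
python3 - <<'E'
from h import *
S=np.load("side2.npz")
o=lambda u,v,c,f:fr((u,v),c,f)
for nm,px,X in(("1",o(250,185,(260,100),3.5),[.5771,.0110,.2067]),("2",o(290,287,(270,140),7),[.5306,.0117,.1344])):
    X=np.array(X);print(nm,px,pr(S,X))
    for dz in(-.0,.01,.02,.03,.04,.05,.06):print(dz,pr(S,X+[0,0,dz]).round(1),(bp(S,*px,X[2]+dz)-X).round(4))
E
```

```text
1 (331.07142857142856, 152.5) [330.05203083 159.56810607]
-0.0 [330.1 159.6] [0.0154 0.0279 0.    ]
0.01 [330.2 156.2] [0.0089 0.0143 0.01  ]
0.02 [330.3 152.8] [0.0024 0.0007 0.02  ]
0.03 [330.4 149.4] [-0.0041 -0.0129  0.03  ]
0.04 [330.6 146. ] [-0.0106 -0.0265  0.04  ]
0.05 [330.7 142.4] [-0.0171 -0.04    0.05  ]
0.06 [330.8 138.9] [-0.0236 -0.0536  0.06  ]
2 (311.0, 180.57142857142856) [312.55344534 186.50552793]
-0.0 [312.6 186.5] [ 0.0057  0.0247 -0.    ]
0.01 [312.6 183.4] [0.0008 0.0126 0.01  ]
0.02 [312.6 180.3] [-0.0041  0.0006  0.02  ]
0.03 [312.6 177.2] [-0.009  -0.0115  0.03  ]
0.04 [312.6 174. ] [-0.014  -0.0235  0.04  ]
0.05 [312.6 170.8] [-0.0189 -0.0356  0.05  ]
0.06 [312.7 167.5] [-0.0238 -0.0476  0.06  ]
```

>>> drive_tool:
  motion:
    - [0, 0, -0.005, 0, 0, 0, 1]
    - [0, 0, -0.01, 0, 0, 0, 1]
    - [0, 0, -0.01, 0, 0, 0, 1]
    - [0, 0, 0, 0, 0, 0, 1]
    - [0, 0, 0, 0, 0, 0, 1]

```text
time_s: 5.88
position: [0.5312, 0.0116, 0.1596]
orientation: [0.544, 0.839, 0.001, 0.001]
wrist_force: [0.9, 0.2, 0.2]
grip_width: 0.0001
```

```bash
python3 - <<'E'
from cell import r
print(r.grasp_offset)
E
python3 look.py 3
```

```text
-0.0187
[0.5312 0.0116 0.1596] yaw y 24.0 rho 0.0806 phi 98.9 [0.88 0.18 0.22] t 5.8833 [ 0.02  0.27 -0.1   1.2  -0.    1.17]
```

View pics/side3c.png

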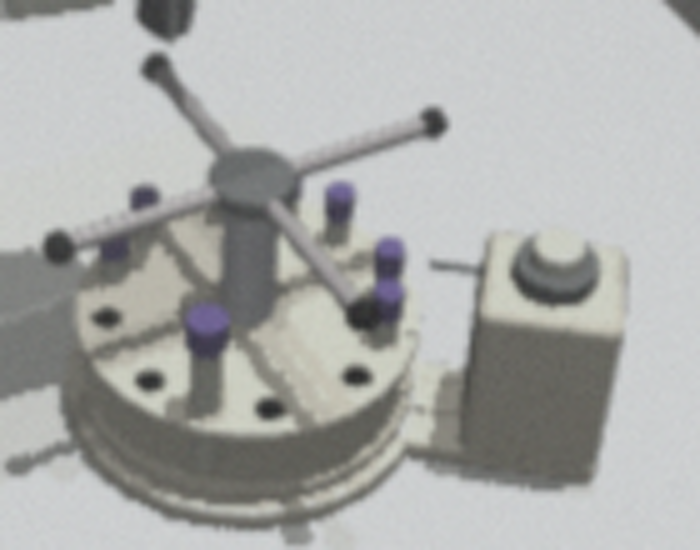

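>>> drive_tool:
  motion:
    - [-0.0011, 0.0039, 0, 0, 0, 0.05, 1]
    - [-0.0011, 0.0039, 0, 0, 0, 0.05, 1]
    - [-0.0011, 0.0039, 0, 0, 0, 0.05, 1]
    - [-0.0011, 0.0039, 0, 0, 0, 0.05, 1]
    - [-0.0011, 0.0039, 0, 0, 0, 0.05, 1]
    - [-0.0011, 0.0039, 0, 0, 0, 0.05, 1]
    - [-0.0011, 0.0039, 0, 0, 0, 0.05, 1]
    - [-0.0011, 0.0039, 0, 0, 0, 0.05, 1]
    - [-0.0011, 0.0039, 0, 0, 0, 0.05, 1]
    - [-0.0011, 0.0039, 0, 0, 0, 0.05, 1]
    - [-0.0011, 0.0039, 0, 0, 0, 0.05, 1]
    - [-0.0011, 0.0039, 0, 0, 0, 0.05, 1]
    - [-0.0011, 0.0039, 0, 0, 0, 0.05, 1]
    - [-0.0011, 0.0039, 0, 0, 0, 0.05, 1]
    - [0, 0, 0, 0, 0, 0, 1]

```text
time_s: 7.23
position: [0.5852, 0.0013, 0.1578]
orientation: [0.8, 0.6, -0.0, -0.0]
wrist_force: [-1.1, 0.3, -0.1]
grip_width: -0.0002
```

>>> drive_tool:
  motion:
    - [0, 0, 0.005, 0, 0, 0, 1]
    - [0, 0, 0.01, 0, 0, 0, 1]
    - [0, 0, 0.01, 0, 0, 0, 1]
    - [0, 0, 0.01, 0, 0, 0, 1]
    - [0, 0, 0.006, 0, 0, 0, 1]
    - [0, 0, 0, 0, 0, 0, 1]
    - [0, 0, 0, 0, 0, 0, 1]

```text
time_s: 7.82
position: [0.5845, 0.0016, 0.117]
orientation: [0.799, 0.602, -0.0, -0.0]
wrist_force: [0.6, 0.3, 1.6]
grip_width: 0.0
```

```bash
python3 look.py 4
```

```text
[0.5845 0.0016 0.117 ] yaw y -16.0 rho 0.0807 phi 59.6 [0.63 0.3  1.63] t 7.8167 [ 0.    0.38 -0.04  1.15 -0.    1.85]
```

View pics/side4c.png

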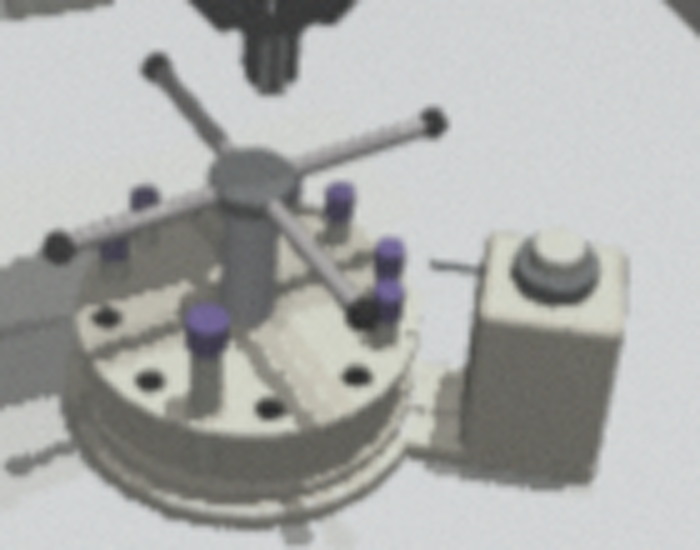

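```bash
python3 - <<'E'
from h import *
S=np.load("side4.npz");X=np.array([.5845,.0016,.117])
px=fr((272,93),(280,165),5);print(px,pr(S,X))
for dz in(0,.01,.02,.03):print(dz,pr(S,X+[0,0,dz]).round(1),(bp(S,*px,X[2]+dz)-X).round(4))
E
```

```text
(334.0, 183.2) [333.01824085 189.15710854]
0 [333.  189.2] [ 0.013   0.0222 -0.    ]
0.01 [333.2 186.2] [0.0073 0.0106 0.01  ]
0.02 [333.3 183.1] [ 0.0016 -0.0009  0.02  ]
0.03 [333.4 180.1] [-0.0041 -0.0125  0.03  ]
```

>>> drive_tool:
  motion:
    - [0, 0, 0.005, 0, 0, 0, 1]
    - [0, 0, 0.008, 0, 0, 0, 1]
    - [0, 0, 0, 0, 0, 0, 1]
    - [0.0009, -0.0039, 0, 0, 0, -0.05, 1]
    - [0.0009, -0.0039, 0, 0, 0, -0.05, 1]
    - [0.0009, -0.0039, 0, 0, 0, -0.05, 1]
    - [0.0009, -0.0039, 0, 0, 0, -0.05, 1]
    - [0.0009, -0.0039, 0, 0, 0, -0.05, 1]
    - [0.0009, -0.0039, 0, 0, 0, -0.05, 1]
    - [0.0009, -0.0039, 0, 0, 0, -0.05, 1]
    - [0.0009, -0.0039, 0, 0, 0, -0.05, 1]
    - [0.0009, -0.0039, 0, 0, 0, -0.05, 1]
    - [0.0009, -0.0039, 0, 0, 0, -0.05, 1]

```text
time_s: 9.0
position: [0.5469, 0.0127, 0.1044]
orientation: [0.624, 0.781, 0.0, 0.0]
wrist_force: [1.5, 0.9, -1.3]
grip_width: 0.0001
```

```bash
python3 look.py 5
```

```text
[0.5469 0.0127 0.1044] yaw y 12.7 rho 0.0808 phi 87.8 [ 1.47  0.92 -1.25] t 9.0 [ 0.02  0.33 -0.16  1.09 -0.    1.37]
```

View pics/side5c.png

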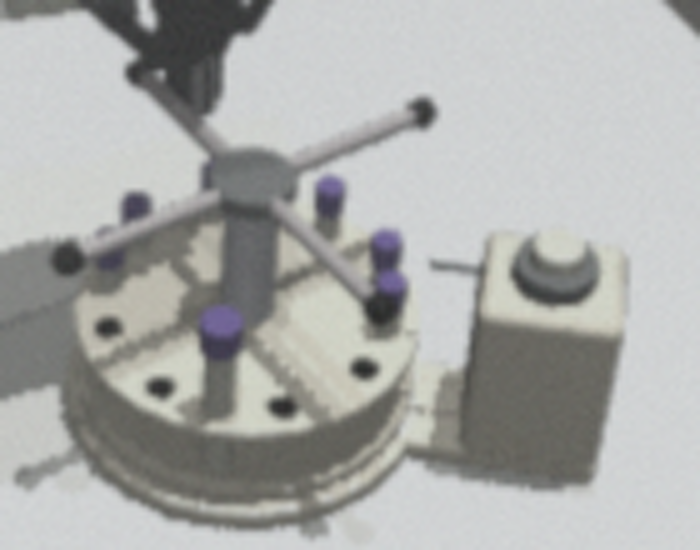

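>>> drive_tool:
  motion:
    - [0.0009, -0.0039, 0, 0, 0, -0.05, 1]
    - [0.0009, -0.0039, 0, 0, 0, -0.05, 1]
    - [0.0009, -0.0039, 0, 0, 0, -0.05, 1]
    - [0.0009, -0.0039, 0, 0, 0, -0.05, 1]
    - [0.0009, -0.0039, 0, 0, 0, -0.05, 1]
    - [0.0009, -0.0039, 0, 0, 0, -0.05, 1]
    - [0.0009, -0.0039, 0, 0, 0, -0.05, 1]
    - [0.0009, -0.0039, 0, 0, 0, -0.05, 1]
    - [0.0009, -0.0039, 0, 0, 0, -0.05, 1]
    - [0.0009, -0.0039, 0, 0, 0, -0.05, 1]
    - [0.0009, -0.0039, 0, 0, 0, -0.05, 1]
    - [0.0009, -0.0039, 0, 0, 0, -0.05, 1]
    - [0.0009, -0.0039, 0, 0, 0, -0.05, 1]
    - [0.0009, -0.0039, 0, 0, 0, -0.05, 1]
    - [0.0009, -0.0039, 0, 0, 0, -0.05, 1]
    - [0.0009, -0.0039, 0, 0, 0, -0.05, 1]
    - [0.0009, -0.0039, 0, 0, 0, -0.05, 1]
    - [0.0009, -0.0039, 0, 0, 0, -0.05, 1]

```text
time_s: 10.6
position: [0.4832, -0.0156, 0.1045]
orientation: [0.223, 0.975, 0.0, -0.0]
wrist_force: [0.5, 1.5, 0.0]
grip_width: -0.0005
```

```bash
python3 look.py 6
```

```text
[ 0.4832 -0.0156  0.1045] yaw y 64.2 rho 0.08 phi 139.1 [0.53 1.53 0.05] t 10.6 [-0.03  0.23 -0.3   1.04  0.    0.42]
```

View pics/side6c.png

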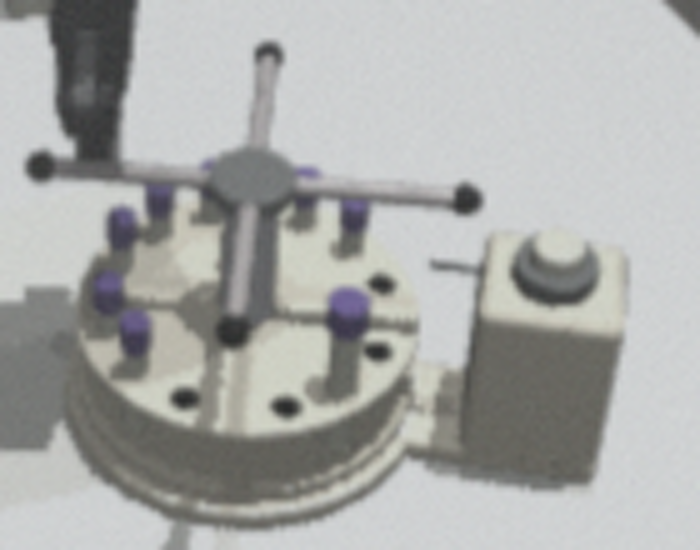

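View pics/top6c.png

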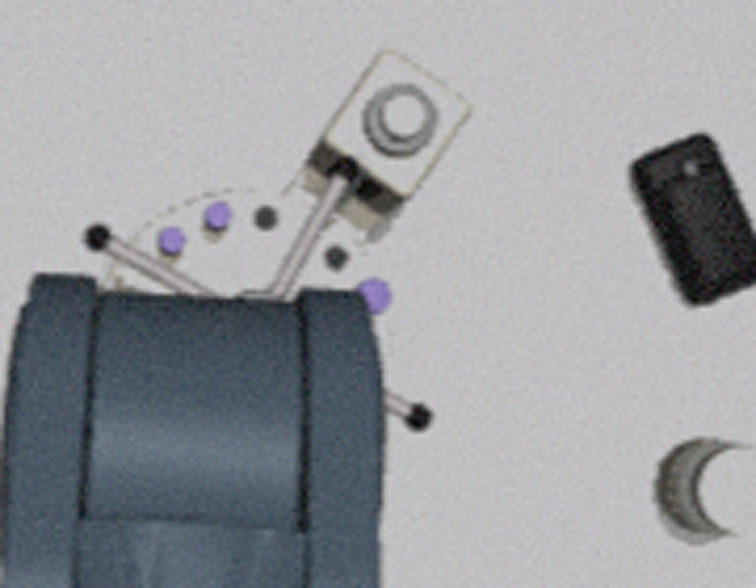

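```bash
python3 - <<'E'
from h import *
T=np.load("top6.npz");S=np.load("side6.npz");c=np.array([.5437,-.068])
ang=lambda d:np.degrees(np.arctan2(d[1],d[0])).round(1)
for im,o,f,b in((S,(280,165),5,[(41,166),(269,53),(465,199),(232,331)]),(T,(290,125),4.2,[(97,237),(345,165),(418,418)])):
    for p in b:
        d=bp(im,*fr(p,o,f),.145)[:2]-c;print(np.linalg.norm(d).round(4),ang(d),ang(d)%90)
q=[bp(T,*fr(p,(290,125),4.2),.110)[:2] for p in[(388,52),(470,107),(405,196),(320,143)]]
for i in range(4):
    e=q[(i+1)%4]-q[i];print("edge",np.linalg.norm(e).round(4),ang(e))
m=sum(q)/4;print("centre",m,np.linalg.norm(m-c),ang(m-c))
# button pixel triangulate
bt,bs=fr((405,115),(290,125),4.2),fr((560,244),(280,165),5)
P=[im["K"]@np.c_[im["R"],im["t"]] for im in(T,S)]
X=cv2.triangulatePoints(P[0],P[1],np.array(bt),np.array(bs));X=(X[:3]/X[3]).ravel();print("button",X,np.linalg.norm(X[:2]-c),ang(X[:2]-c))
a=T["frame"][125:185,350:400];cv2.imwrite("pics/rt.png",cv2.resize(np.clip(a*1.8,0,255).astype('uint8'),None,fx=10,fy=10,interpolation=cv2.INTER_CUBIC))
a=S["frame"][200:270,360:410];cv2.imwrite("pics/rs.png",cv2.resize(a,None,fx=8,fy=8,interpolation=cv2.INTER_CUBIC))
E
```

```text
0.1034 151.8 61.80000000000001
0.1042 61.0 61.0
0.103 -29.7 60.3
0.1045 -119.1 60.900000000000006
0.104 62.0 62.0
0.1045 -27.2 62.8
0.1033 -118.5 61.5
edge 0.0582 -122.9
edge 0.0656 144.8
edge 0.0588 59.1
edge 0.0677 -35.6
centre [ 0.66660834 -0.14978231] 0.14763064231253617 -33.6
button [ 0.66861269 -0.15173828  0.13115866] 0.15038377284935286 -33.8
```

View pics/rt.png

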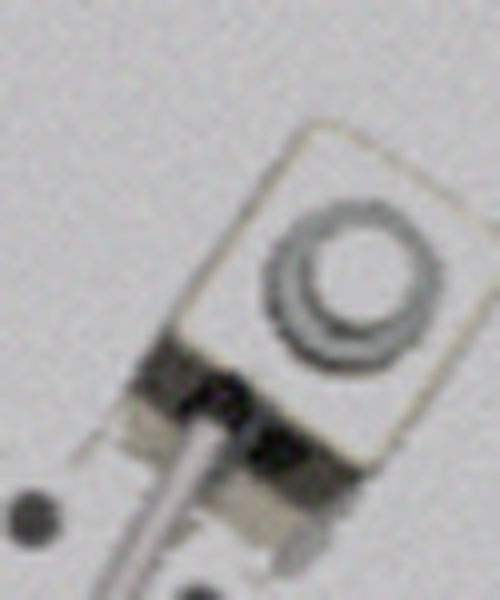

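View pics/rs.png

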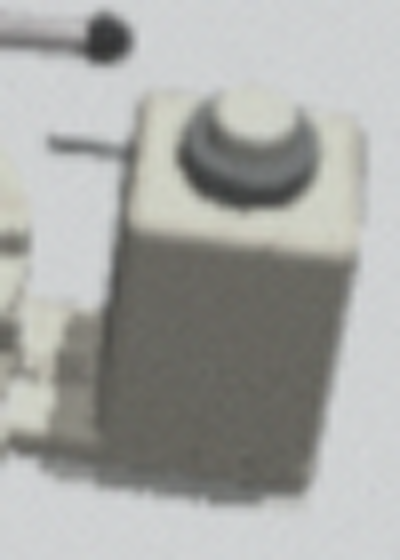

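>>> drive_tool:
  motion:
    - [0.0009, -0.0039, 0, 0, 0, -0.05, 1]
    - [0.0009, -0.0039, 0, 0, 0, -0.05, 1]
    - [0.0009, -0.0039, 0, 0, 0, -0.05, 1]
    - [0.0009, -0.0039, 0, 0, 0, -0.05, 1]
    - [0.0009, -0.0039, 0, 0, 0, -0.05, 1]
    - [0.0009, -0.0039, 0, 0, 0, -0.05, 1]
    - [0.0009, -0.0039, 0, 0, 0, -0.05, 1]
    - [0.0009, -0.0039, 0, 0, 0, -0.05, 1]
    - [0.0009, -0.0039, 0, 0, 0, -0.05, 1]
    - [0.0009, -0.0039, 0, 0, 0, -0.05, 1]
    - [0.0005, -0.002, 0, 0, 0, -0.025, 1]
    - [0, 0, 0, 0, 0, 0, 1]
    - [0, 0, 0, 0, 0, 0, 1]

```text
time_s: 11.78
position: [0.4657, -0.0533, 0.1045]
orientation: [-0.036, 0.999, -0.0, -0.0]
wrist_force: [-1.2, 0.2, -0.6]
grip_width: -0.0001
```

```bash
python3 look.py 7
```

```text
[ 0.4657 -0.0533  0.1045] yaw y 94.1 rho 0.0794 phi 169.3 [-1.17  0.15 -0.6 ] t 11.7833 [-0.11  0.2  -0.33  1.03 -0.   -0.18]
```

View pics/side7c.png

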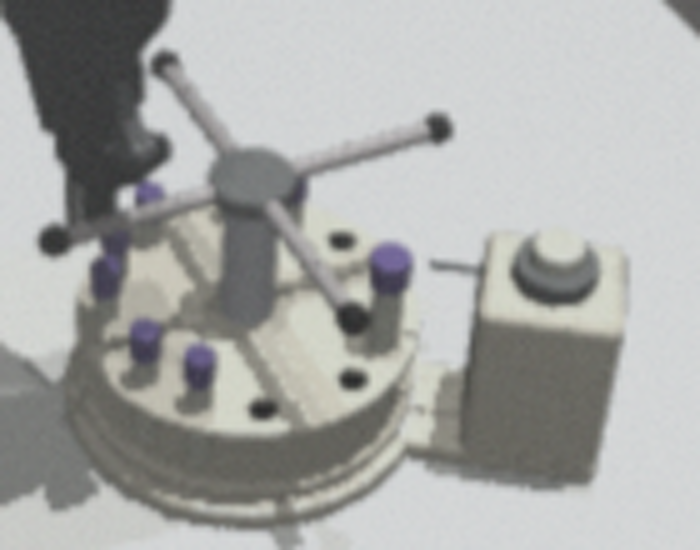

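View pics/top7c.png

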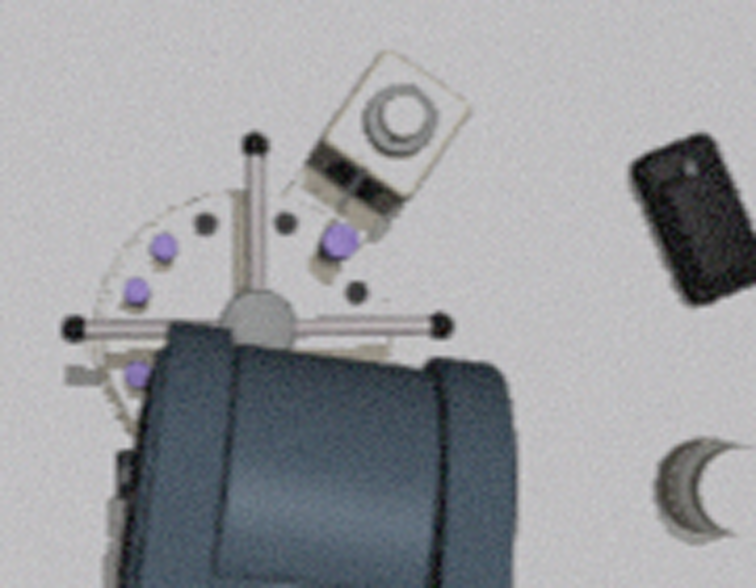

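```bash
cat > ang.py <<'E'
from h import *
def go(k,sb,tb,tt,ts):
    T=np.load(f"top{k}.npz");S=np.load(f"side{k}.npz");c=np.array([.5437,-.068])
    for im,o,f,b,t in((S,(280,165),5,sb,ts),(T,(290,125),4.2,tb,tt)):
        for p,z in[(p,.145) for p in b]+[(t,.121)]:
            d=bp(im,*fr(p,o,f),z)[:2]-c;a=np.degrees(np.arctan2(d[1],d[0]));print(z,np.linalg.norm(d).round(4),a.round(1),(a%90).round(1))
E
python3 -c "
from ang import go
go(7,[(53,241),(165,66),(437,128),(352,319)],[(74,328),(256,145),(441,325)],(340,240),(391,264))"
```

```text
0.145 0.1045 -177.4 2.6
0.145 0.1011 92.4 2.4
0.145 0.1028 1.3 1.3
0.145 0.1047 -88.8 1.2
0.121 0.0744 -49.0 41.0
0.145 0.1036 91.5 1.5
0.145 0.1033 1.7 1.7
0.145 0.1032 -88.1 1.9
0.121 0.0716 -42.6 47.4
```

>>> drive_tool:
  motion:
    - [0.0009, -0.0039, 0, 0, 0, -0.05, 1]
    - [0.0009, -0.0039, 0, 0, 0, -0.05, 1]
    - [0.0006, -0.0024, 0, 0, 0, -0.03, 1]
    - [0.0004, -0.0016, 0, 0, 0, -0.02, 1]
    - [0.0002, -0.0009, 0, 0, 0, -0.012, 1]
    - [0, 0, 0, 0, 0, 0, 1]
    - [0, 0, 0, 0, 0, 0, 1]

```text
time_s: 12.47
position: [0.4643, -0.0662, 0.1045]
orientation: [-0.117, 0.993, -0.0, -0.0]
wrist_force: [-0.8, -0.1, -0.2]
grip_width: -0.0001
```

```bash
python3 look.py 8
```

```text
[ 0.4643 -0.0662  0.1045] yaw y 103.5 rho 0.0794 phi 178.7 [-0.77 -0.13 -0.23] t 12.4667 [-0.14  0.2  -0.33  1.03 -0.   -0.38]
```

View pics/side8c.png

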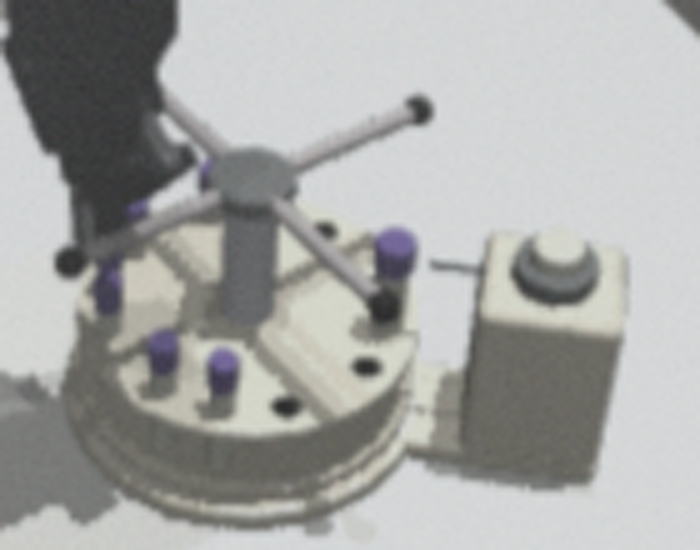

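View pics/top8c.png

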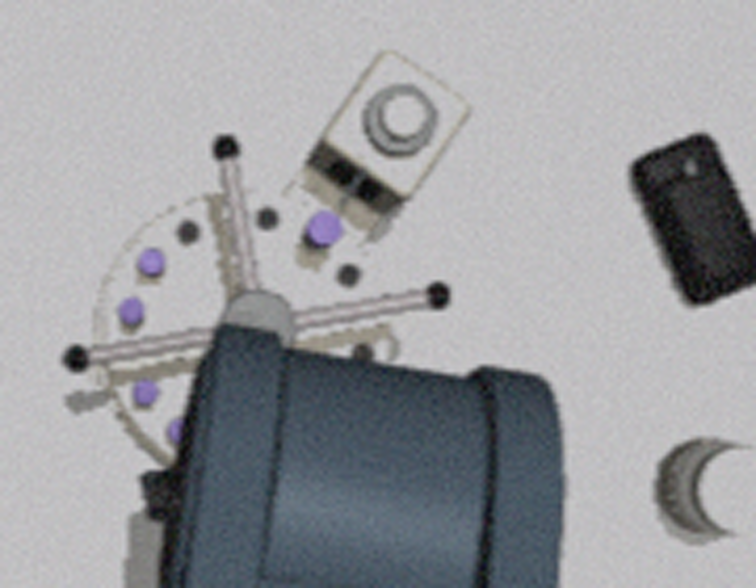

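```bash
python3 -c "
from ang import go
go(8,[(69,261),(420,109),(384,306)],[(77,358),(225,147),(438,295)],(324,229),(396,246))"
```

```text
0.145 0.1043 -168.6 11.4
0.145 0.1039 10.7 10.7
0.145 0.1044 -79.3 10.7
0.121 0.073 -38.6 51.4
0.145 0.1033 100.9 10.9
0.145 0.1037 11.4 11.4
0.145 0.1033 -78.7 11.3
0.121 0.0707 -33.6 56.4
```

>>> drive_tool:
  motion:
    - [0, 0.003, 0, 0, 0, 0, 1]
    - [0, 0.005, 0, 0, 0, 0, 1]
    - [0, 0.005, 0, 0, 0, 0, 1]
    - [0, 0.002, 0, 0, 0, 0, 1]
    - [0, 0, -0.01, 0, 0, 0, 1]
    - [0, 0, -0.02, 0, 0, 0, 1]
    - [0, 0, -0.02, 0, 0, 0, 1]
    - [0, 0, -0.02, 0, 0, 0, 1]
    - [0, 0, -0.02, 0, 0, 0, 1]
    - [0, 0, 0, 0, 0, 0, 1]
    - [0, 0, 0, 0, 0, 0, 1]

```text
time_s: 13.48
position: [0.4614, -0.0515, 0.1953]
orientation: [-0.118, 0.993, -0.0, 0.001]
wrist_force: [-0.4, -0.5, -0.3]
grip_width: 0.0001
```

```bash
python3 look.py 9;  python3 - <<'E'
from cell import r
from h import *
from scipy.spatial.transform import Rotation as Ro
s=r.state();R=Ro.from_quat(s["orientation"]).as_matrix()
d=np.array([.6685,-.152,s["position"][2]])-s["position"];print((R.T@d).round(4),d)
E
```

```text
[ 0.4614 -0.0515  0.1953] yaw y 103.5 rho 0.0839 phi 168.7 [-0.43 -0.48 -0.28] t 13.4833 [-0.11  0.14 -0.17  1.26 -0.   -0.35]
[-0.1788 -0.1465 -0.0002] [ 0.20812864 -0.10051621  0.        ]
```

View pics/side9c.png

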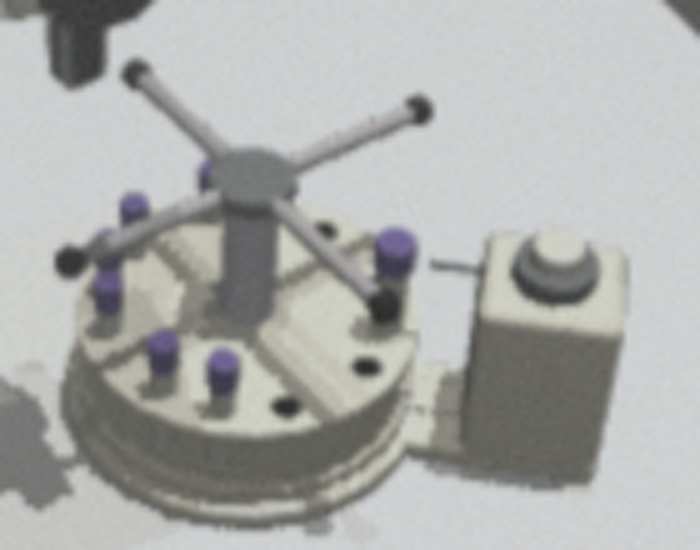

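View pics/top9c.png

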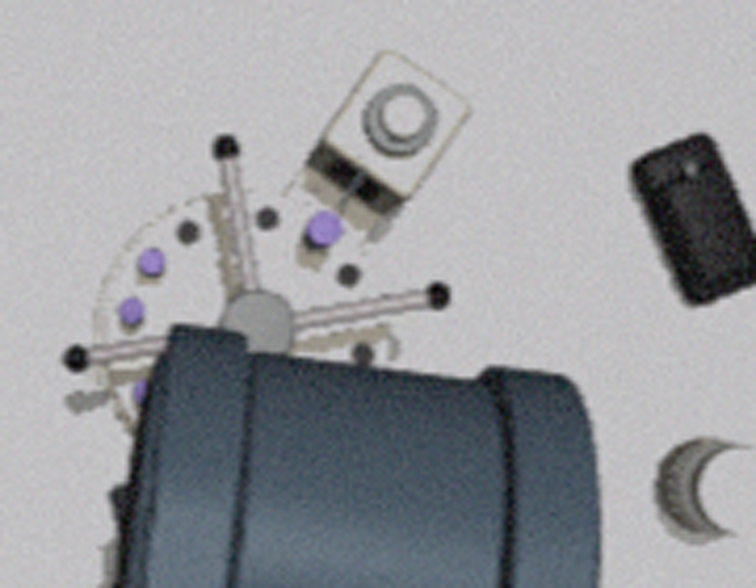

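>>> drive_tool:
  motion:
    - [-0.007, -0.0057, 0, 0, 0, 0, 1]
    - [-0.0149, -0.0122, 0, 0, 0, 0, 1]
    - [-0.0149, -0.0122, 0, 0, 0, 0, 1]
    - [-0.0149, -0.0122, 0, 0, 0, 0, 1]
    - [-0.0149, -0.0122, 0, 0, 0, 0, 1]
    - [-0.0149, -0.0122, 0, 0, 0, 0, 1]
    - [-0.0149, -0.0122, 0, 0, 0, 0, 1]
    - [-0.0149, -0.0122, 0, 0, 0, 0, 1]
    - [-0.0149, -0.0122, 0, 0, 0, 0, 1]
    - [-0.0149, -0.0122, 0, 0, 0, 0, 1]
    - [-0.0149, -0.0122, 0, 0, 0, 0, 1]
    - [-0.0149, -0.0122, 0, 0, 0, 0, 1]
    - [-0.0079, -0.0066, 0, 0, 0, 0, 1]
    - [0, 0, 0, 0, 0, 0, 1]
    - [0, 0, 0, 0, 0, 0, 1]
    - [0, 0, 0, 0, 0, 0, 1]

```text
time_s: 14.92
position: [0.6683, -0.1522, 0.1936]
orientation: [-0.118, 0.993, 0.0, -0.001]
wrist_force: [0.1, -0.3, 0.2]
grip_width: 0.0003
```

```bash
python3 look.py 10; python3 - <<'E'
from h import *
S=np.load("side10.npz")
for z in (.1953,.2153,.2203): print(z,((pr(S,[.6685,-.152,z])-[280,165]+.5)*5-.5).round())
a=S["frame"][165:275,300:440]
cv2.imwrite("pics/s10.png",cv2.resize(a,None,fx=5,fy=5,interpolation=cv2.INTER_CUBIC))
E
```

```text
[ 0.6683 -0.1522  0.1936] yaw y 103.5 rho 0.1504 phi -34.0 [ 0.09 -0.33  0.2 ] t 14.9167 [-0.22  0.53  0.41  1.45 -0.   -0.46]
0.1953 [578. 141.]
0.2153 [584. 107.]
0.2203 [585.  98.]
```

View pics/s10.png

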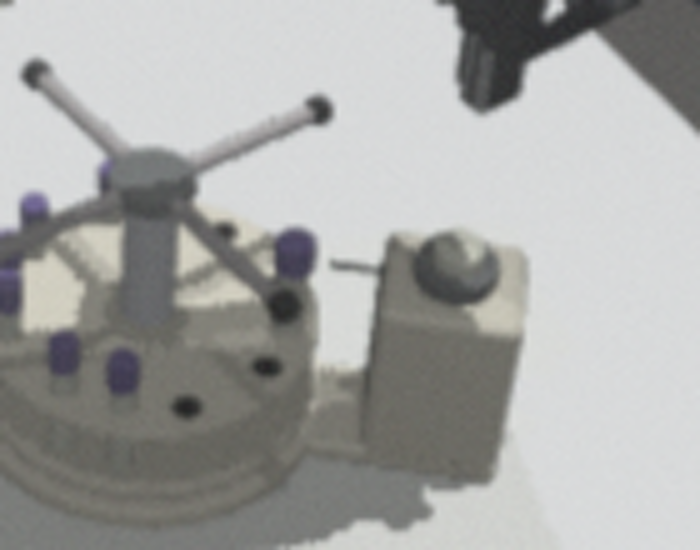

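>>> drive_tool:
  motion:
    - [0, 0, 0.005, 0, 0, 0, 1]
    - [0, 0, 0.01, 0, 0, 0, 1]
    - [0, 0, 0.01, 0, 0, 0, 1]
    - [0, 0, 0.01, 0, 0, 0, 1]
    - [0, 0, 0.01, 0, 0, 0, 1]
    - [0, 0, 0.01, 0, 0, 0, 1]
    - [0, 0, 0.01, 0, 0, 0, 1]
    - [0, 0, 0.005, 0, 0, 0, 1]
    - [0, 0, 0, 0, 0, 0, 1]
    - [0, 0, 0, 0, 0, 0, 1]

```text
time_s: 15.85
position: [0.6688, -0.1523, 0.1243]
orientation: [-0.118, 0.993, 0.0, -0.0]
wrist_force: [-0.6, 0.4, 0.8]
grip_width: -0.0
```

```bash
python3 look.py 11; python3 - <<'E'
from h import *
S=np.load("side11.npz")
a=S["frame"][185:260,340:430]
cv2.imwrite("pics/s11.png",cv2.resize(a,None,fx=7,fy=7,interpolation=cv2.INTER_CUBIC))
E
```

```text
[ 0.6688 -0.1523  0.1243] yaw y 103.5 rho 0.1509 phi -34.0 [-0.62  0.39  0.75] t 15.85 [-0.22  0.55  0.26  1.28 -0.   -0.46]
```

View pics/s11.png

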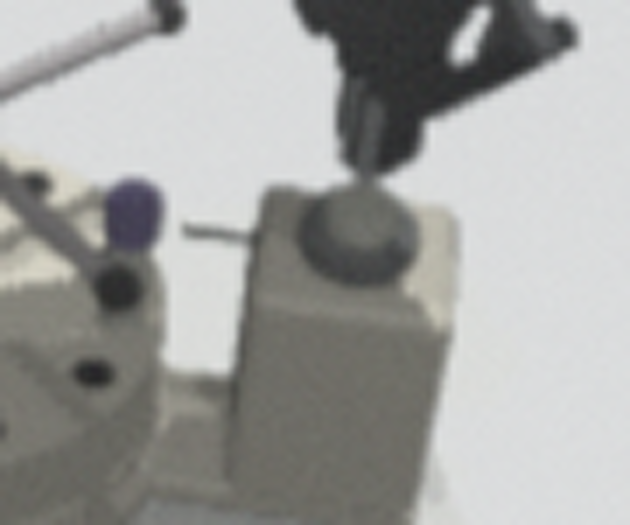

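>>> drive_tool:
  motion:
    - [0, 0, 0.003, 0, 0, 0, 1]
    - [0, 0, 0.003, 0, 0, 0, 1]
    - [0, 0, 0.003, 0, 0, 0, 1]
    - [0, 0, 0.002, 0, 0, 0, 1]
    - [0, 0, 0, 0, 0, 0, 1]

```text
time_s: 16.37
position: [0.6686, -0.1522, 0.1129]
orientation: [-0.118, 0.993, 0.0, -0.0]
wrist_force: [-0.2, -0.0, 0.1]
grip_width: -0.0001
```

>>> drive_tool:
  motion:
    - [0, 0, 0.001, 0, 0, 0, 1]
    - [0, 0, 0.001, 0, 0, 0, 1]
    - [0, 0, 0.001, 0, 0, 0, 1]
    - [0, 0, 0, 0, 0, 0, 1]

```text
time_s: 16.7
position: [0.6689, -0.1523, 0.1104]
orientation: [-0.118, 0.993, -0.0, -0.0]
wrist_force: [-0.2, -0.3, 0.3]
grip_width: -0.0001
```

>>> drive_tool:
  motion:
    - [0, 0, 0.001, 0, 0, 0, 1]
    - [0, 0, 0.001, 0, 0, 0, 1]
    - [0, 0, 0.001, 0, 0, 0, 1]
    - [0, 0, 0, 0, 0, 0, 1]

```text
time_s: 17.03
position: [0.6689, -0.1523, 0.1074]
orientation: [-0.118, 0.993, -0.0, 0.0]
wrist_force: [-0.2, 1.0, 0.9]
grip_width: 0.0
```

```bash
python3 look.py 12; python3 - <<'E'
from cell import r
from h import *
f=[]
for _ in range(6):
    S=r.get_image("side"); f.append(r.state()["wrist_force"])
print(np.array(f).round(2))
a=S["frame"][185:260,340:430]
cv2.imwrite("pics/s12.png",cv2.resize(a,None,fx=7,fy=7,interpolation=cv2.INTER_CUBIC))
E
```

```text
[ 0.6689 -0.1523  0.1074] yaw y 103.5 rho 0.151 phi -33.9 [-0.25  0.97  0.92] t 17.0333 [-0.22  0.56  0.23  1.24 -0.   -0.46]
[[ 0.62 -0.1   0.78]
 [-0.16 -0.05  1.96]
 [-0.34  0.74  0.79]
 [ 0.36 -0.23  2.01]
 [ 0.12  0.4   0.9 ]
 [-0.15 -0.2   0.4 ]]
```

View pics/s12.png

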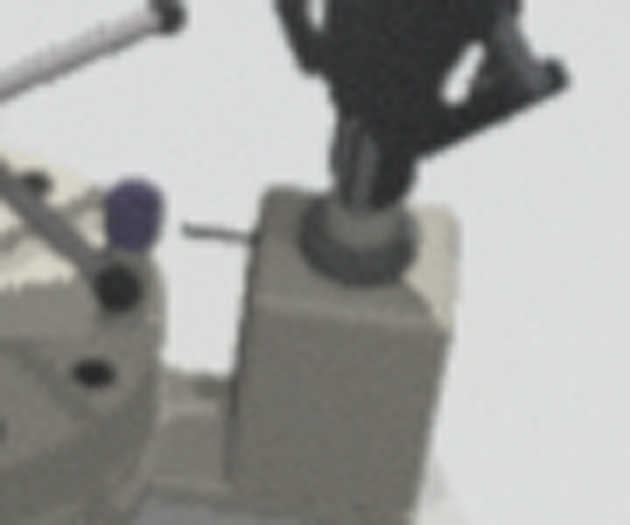

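>>> drive_tool:
  motion:
    - [0, 0, 0.001, 0, 0, 0, 1]
    - [0, 0, 0.001, 0, 0, 0, 1]
    - [0, 0, 0.001, 0, 0, 0, 1]
    - [0, 0, 0, 0, 0, 0, 1]
    - [0, 0, 0, 0, 0, 0, 1]

```text
time_s: 17.85
position: [0.6689, -0.1523, 0.1046]
orientation: [-0.118, 0.993, -0.0, 0.0]
wrist_force: [-0.6, 0.2, 2.3]
grip_width: -0.0
```

>>> drive_tool:
  motion:
    - [0, 0, 0.001, 0, 0, 0, 1]
    - [0, 0, 0.0005, 0, 0, 0, 1]
    - [0, 0, 0, 0, 0, 0, 1]
    - [0, 0, 0, 0, 0, 0, 1]

```text
time_s: 18.18
position: [0.6689, -0.1523, 0.1031]
orientation: [-0.118, 0.993, -0.0, 0.0]
wrist_force: [-0.2, 0.5, 3.5]
grip_width: 0.0001
```

```bash
python3 - <<'E'
from cell import r
from h import *
f=[]
for _ in range(6):
    S=r.get_image("side"); f.append(r.state()["wrist_force"])
print(np.mean(f,0).round(2),np.array(f)[:,2].round(1),r.state()["position"])
a=S["frame"][185:260,340:430]
cv2.imwrite("pics/s13.png",cv2.resize(a,None,fx=7,fy=7,interpolation=cv2.INTER_CUBIC))
E
```

```text
[-0.    0.43  3.42] [3.1 3.1 3.4 3.2 4.  3.8] [ 0.66893357 -0.15232199  0.10306743]
```

View pics/s13.png

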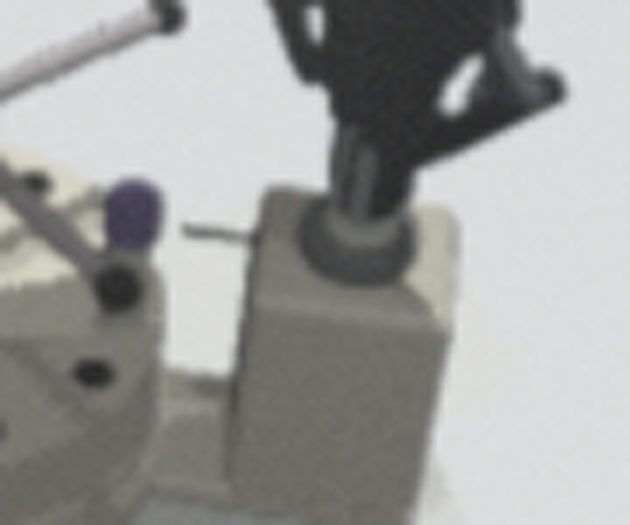

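>>> drive_tool:
  motion:
    - [0, 0, 0.0005, 0, 0, 0, 1]
    - [0, 0, 0.0005, 0, 0, 0, 1]
    - [0, 0, 0, 0, 0, 0, 1]
    - [0, 0, 0, 0, 0, 0, 1]

```text
time_s: 18.82
position: [0.669, -0.1523, 0.1021]
orientation: [-0.118, 0.993, -0.0, 0.0]
wrist_force: [-0.6, 0.5, 4.0]
grip_width: -0.0002
```

>>> drive_tool:
  motion:
    - [0, 0, 0.0004, 0, 0, 0, 1]
    - [0, 0, 0.0003, 0, 0, 0, 1]
    - [0, 0, 0, 0, 0, 0, 1]
    - [0, 0, 0, 0, 0, 0, 1]

```text
time_s: 19.15
position: [0.6689, -0.1523, 0.1018]
orientation: [-0.118, 0.993, -0.0, 0.0]
wrist_force: [-1.0, 0.1, 7.2]
grip_width: -0.0001
```

>>> drive_tool:
  motion:
    - [0, 0, -0.002, 0, 0, 0, 1]
    - [0, 0, -0.002, 0, 0, 0, 1]
    - [0, 0, -0.003, 0, 0, 0, 1]
    - [0, 0, -0.005, 0, 0, 0, 1]
    - [0, 0, -0.01, 0, 0, 0, 1]
    - [0, 0, -0.015, 0, 0, 0, 1]
    - [0, 0, -0.02, 0, 0, 0, 1]
    - [0, 0, -0.02, 0, 0, 0, 1]
    - [0, 0, -0.02, 0, 0, 0, 1]
    - [0, 0, -0.015, 0, 0, 0, 1]
    - [0, 0, 0, 0, 0, 0, 1]
    - [0, 0, 0, 0, 0, 0, 1]

```text
time_s: 20.15
position: [0.6693, -0.1524, 0.2143]
orientation: [-0.118, 0.993, -0.0, 0.001]
wrist_force: [0.3, -0.3, -0.2]
grip_width: 0.0001
```

```bash
python3 look.py 14
```

```text
[ 0.6693 -0.1524  0.2143] yaw y 103.5 rho 0.1513 phi -33.9 [ 0.25 -0.25 -0.18] t 20.15 [-0.22  0.53  0.45  1.49 -0.   -0.46]
```

View pics/side14c.png

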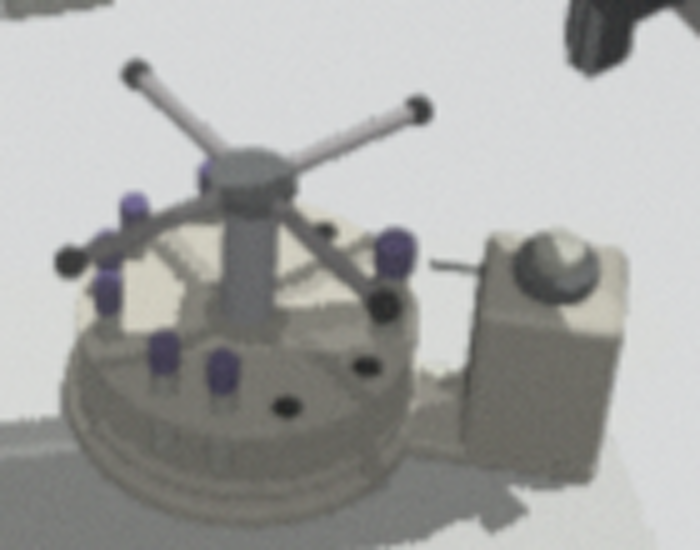

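View pics/top14c.png

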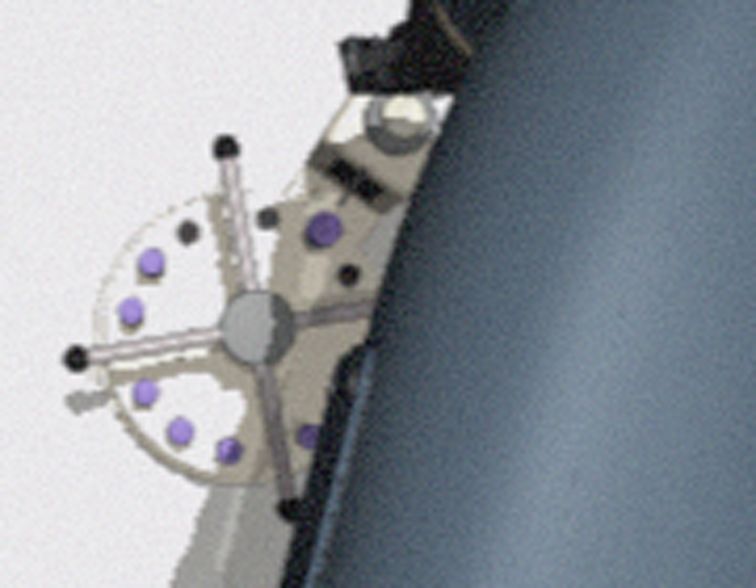

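```bash
python3 -c "
from cell import r
print(r.hand_in())"
```

```text
the job is handed in; nothing more can be done
None
```

I turned the carousel about 96° counter-clockwise by pushing one star arm with the closed fingertip, until the tall tube stood at the reader's window. I then pressed the scan button once and let it spring back. I handed the job in at about 20 s of the 72 s allowed, and it reported no verdict.

**Alignment:** Before the press, the arm balls put the tall tube at about −33.9° in the world frame. The reader, from its button and box, lies at about −33.8°, so the tube should be within 1 mm of the reading point. Measured on the cap itself, the top view gave −33.6°. The side view gave −38.6°, and it read low on the cap in every look where I measured it, so I went by the arms. After the press the carousel looked unmoved.

**Button:** The force rose steadily to about 4 N over roughly 6 mm, then to 7.2 N as the button bottomed. After release it stood at its original height and nothing was being touched.

**First push missed:** The visible fingertip sat about 20 mm higher than the reported tool position. My first pass therefore went over the arm without moving it. I backed off, lowered the tool, and the second push worked.

**Bystanders:** I never steered near the rack, jar or mouse, and the forces stayed low throughout. I did not re-measure their positions at the end.

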